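Seat the stacked transformers on their supply chassis

ROBOT

A 6-joint arm with a two-finger parallel gripper is mounted at the origin on the work surface. World frame = base frame: x ahead of the robot, y to its left, z up, the work surface at z = 0. Lengths are in mm, angles in rad, forces in N, time in s.
With the tool pointing down it reaches from about 275 to 825 mm from the base axis. Payload 4.9 kg.
Tool frame: the origin (TCP) lies midway between the tips of the shut fingers; the grasp point (between the pads) lies 19 mm behind it; z points along the fingers, y is the line along which they close (so a half turn about z gives the same grasp; the last joint's range is limited). The gripper opens to 85 mm and grips with 20 to 120 N. Pads are 22 mm wide; open, the fingers measure 114 mm over their backs; the gripper's body (76 mm by 85 mm) begins 54 mm behind the grasp point. The pads swing forward as they close: fully open they stand 13 mm farther back than shut.
Start: joints at [1.028, 0.326, -0.193, 1.052, 0, 1.437], TCP at [218.626, 504.699, 231.281] pointing down, gripper open.
Joint ranges: [-2.65, 2.65], [-0.97, 1.79], [-1.3, 1.35], [-1.93, 2.1], [-1.47, 1.37], [-3.14, 3.14]. Speed limits (rad/s): [2.57, 2.57, 3.14, 3.14, 3.14, 3.14].

INTERFACE

Orientations are given as a rotation vector (axis times angle).
In Python, from station import ctrl, cams, ticket gives the robot as it stands.
- The arm moves only by the tool apply_moves, never from a script. Its argument "targets" is a list of rows, each an object with "translation": the shift along the tool's x, y, z in cm, a list of three; "turn": the turn, a rotation vector about the tool's x, y, z in degrees, a list of three; "gripper": the gripper command: -1 is fully open, 1 is shut, values between are in proportion. A call has 1 to 8 rows; each row shifts and turns the commanded pose from where the row before left it, along the tool's axes as they then stand; what a row does not reach is not made up. A row lasts 1/12 s, in which the tool goes at most 41.7 mm and 7.16 degrees, less where a joint would pass 70% of its speed; a pose out of reach is approached as far as the arm can. A call is refused whole if a number of a shift passes 4.17 or a number of a turn 7.16, either way. A call with a gripper value outside its range is refused whole. The fingers move at their own pace and stop on an object; "squeeze" is the grip in N (left out, the last holds). Time passes only in rows, so rows that do not move let the fingers close. It gives the time, the measured TCP pose, the force, the opening and the grip force at its end, in the units of the state.
- ctrl.get_state(): the state, without advancing time (a new reading comes with each control period).
- cams.grab_frame(name): name is "side" or "top" or "wrist"; returns (picture, depth): 480x640x3 uint8, red, green, blue; 480x640 float32, mm along the optical axis (not along the pixel's ray), 0 where there is no reading.
- cams.get_calibration(name): a dict with "intrinsics" (3x3 intrinsics, pixels), "R" (3x3) and "t" (3): a world point X has camera coordinates R X + t. Camera axes: x right, y down, z forward; pixel columns grow to the right and rows downward; lengths in mm; the calibration is good to about 2 mm. A picture is of the moment at which its call begins: read the wrist's pose just before it. get_calibration takes no time and is no camera call; for the wrist camera it gives the pose at the moment of the call.
- ticket.hand_in(): hands the job in; it is judged then, once.
The state is a dict: "clock": time; "qpos": joint angles; "qvel": joint speeds; "effort": joint torques, N m; "position": TCP position; "tool_rot": TCP orientation; "ft_force": force on the tool from outside, world axes, zero at the start; "torque": the same for the moment, N m; "finger_gap": finger opening in mm; "gripper_force": force on a finger pad.
Only numpy, scipy, OpenCV 4.12 (cv2) and the standard library are available. Lean on these libraries where they do the work, as an engineer would, in place of code of your own. Each camera call takes 0.05 s, during which the arm holds its last target. There are 200 camera calls.

TASK

Take the stack of four ring-shaped transformers apart and seat each one on the power-supply chassis whose round rubber pad is the same diameter as it, lying flat on the pad with the chassis bolt standing up through its hole. Lower them into place, do not drop or tip one over, and leave the solder reel and the finished rectifier board where they are.

Things in the scene. Friction and masses are not known exactly. Their poses are not given: they have to be found in the camera images.
- toroid66_center (a point): largest toroidal transformer, a copper-wound ring lying flat, 66 outside diameter, 32 high, with a round hole of 26 right through; at the start at the bottom of the stack. The point is its centre, on the axis, half-way up; z up along the axis; its yaw does not matter. Rigid and loose, 460 g give or take a quarter. Sizes in mm.
- toroid57_center (a point): second largest toroidal transformer, a copper-wound ring lying flat, 57 outside diameter, 29 high, with a round hole of 24 right through; at the start second from the bottom of the stack. The point is its centre, on the axis, half-way up; z up along the axis; its yaw does not matter. Rigid and loose, 330 g give or take a quarter. Sizes in mm.
- toroid48_center (a point): second smallest toroidal transformer, a copper-wound ring lying flat, 48 outside diameter, 26 high, with a round hole of 22 right through; at the start third from the bottom. The point is its centre, on the axis, half-way up; z up along the axis; its yaw does not matter. Rigid and loose, 220 g give or take a quarter. Sizes in mm.
- toroid40_center (a point): smallest toroidal transformer, a copper-wound ring lying flat, 40 outside diameter, 24 high, with a round hole of 20 right through; at the start on top of the stack. The point is its centre, on the axis, half-way up; z up along the axis; its yaw does not matter. Rigid and loose, 140 g give or take a quarter. Sizes in mm.
- pad66 (a point): largest chassis: black rubber pad, diameter 66, on a fixed aluminium chassis, a 4 thick steel bolt standing 44 up from its middle. Point: middle of the pad's top, 18 above the bench; z up, x along the chassis to its circuit board. Chassis 96 wide (y), x from -43 to 99, 15 high; board parts from x = 45 on, up to 56 above the bench; nothing beside the pad in y. Sizes in mm.
- pad57 (a point): second largest chassis: black rubber pad, diameter 57, on a fixed aluminium chassis, a 4 thick steel bolt standing 41 up from its middle. Point: middle of the pad's top, 18 above the bench; z up, x along the chassis to its circuit board. Chassis 86 wide (y), x from -38 to 90, 15 high; board parts from x = 40 on, up to 52 above the bench; nothing beside the pad in y. Sizes in mm.
- pad48 (a point): second smallest chassis: black rubber pad, diameter 48, on a fixed aluminium chassis, a 4 thick steel bolt standing 38 up from its middle. Point: middle of the pad's top, 18 above the bench; z up, x along the chassis to its circuit board. Chassis 76 wide (y), x from -34 to 82, 15 high; board parts from x = 36 on, up to 47 above the bench; nothing beside the pad in y. Sizes in mm.
- pad40 (a point): smallest chassis: black rubber pad, diameter 40, on a fixed aluminium chassis, a 4 thick steel bolt standing 36 up from its middle. Point: middle of the pad's top, 18 above the bench; z up, x along the chassis to its circuit board. Chassis 68 wide (y), x from -30 to 74, 15 high; board parts from x = 32 on, up to 44 above the bench; nothing beside the pad in y. Sizes in mm.
- reel_center (a point): solder reel standing on its flange among the chassis, white flanges and grey solder, 50 diameter, 42 high, loose; the point is its centre half-way up. To be left alone. Sizes in mm.
- board_center (a point): small finished rectifier board lying on the bench among the chassis, 44 x 28, with a dark blue capacitor (top 30 above the bench) and two green terminal blocks, loose; the point lies over its middle, 15 above the bench; x along its length. To be left alone. Sizes in mm.
Things that resemble listed ones, but are neither listed nor needed, are in the scene too. What is shaped like the part that bears toroid66_center but turquoise is not meant.

How it is judged (in metres and radians):
At the end, for the whole second after the job is handed in: each of the four transformers lies flat (within 0.1 rad) and at rest on the pad of its own diameter, its underside within 3 mm of the pad's top and its centre within 12 mm of the bolt's axis (so the bolt stands through its hole), and is let go (horizontal distance between toroid66_center and pad66 below 0.012 m and z of toroid66_center in the frame of pad66 between 0.013 and 0.019 m and angle between each of toroid66_center, toroid57_center, toroid48_center, toroid40_center's own z axis and vertical below 0.1 rad and linear speed of each of toroid66, toroid57, toroid48, toroid40 below 0.01 m/s and angular speed of each of toroid66, toroid57, toroid48, toroid40 below 0.1 rad/s and horizontal distance between toroid57_center and pad57 below 0.012 m and z of toroid57_center in the frame of pad57 between 0.0115 and 0.0175 m and horizontal distance between toroid48_center and pad48 below 0.012 m and z of toroid48_center in the frame of pad48 between 0.01 and 0.016 m and horizontal distance between toroid40_center and pad40 below 0.012 m and z of toroid40_center in the frame of pad40 between 0.009 and 0.015 m); the robot touches nothing.
It fails at once if a transformer is tipped over (tilted by more than 60 degrees) (angle between any of toroid66_center, toroid57_center, toroid48_center, toroid40_center's own z axis and vertical above 1.05 rad).
It fails at once if a transformer is dropped (moves at more than 0.5 m/s with no finger on it, a free fall of some 13 mm) ((linear speed of toroid66 above 0.5 m/s and contact force between the fingers and toroid66 below 0.05 N) or (linear speed of toroid57 above 0.5 m/s and contact force between the fingers and toroid57 below 0.05 N) or (linear speed of toroid48 above 0.5 m/s and contact force between the fingers and toroid48 below 0.05 N) or (linear speed of toroid40 above 0.5 m/s and contact force between the fingers and toroid40 below 0.05 N)).
It fails at once if the solder reel or the finished rectifier board is moved by more than 20 mm (distance of any of reel_center, board_center from where it was at the start of the episode above 0.02 m).
It also fails if it takes over 136 s, if anything falls off the work surface, if the arm or the gripper's body presses on something with over 40 N, if the wrist force passes 120 N, or if a joint passes its speed limit or range.

## Working session

There is one attempt and no reset: what is moved stays moved. The work goes in short steps, Python scripts to look and compute and a tool call to move; the robot and the scene stay as the last step left them, time stands still between calls to the robot, and variables do not carry over. Pictures are saved under pics/ and viewed, at most 14 in all, crops included, and the job is handed in when it is done.

Besides the shell and the picture viewer there is one more tool, called after "Emit:" by a JSON object that holds its "fn" and its "kwargs". apply_moves: Moves the arm, as the interface text tells. Its arguments: {"type":"object","properties":{"targets":{"type":"array"},"squeeze":{"type":"number"}},"required":["targets"]}

```bash
ls; mkdir -p pics; python3 - <<'E'
from station import ctrl,cams
import cv2,numpy as np
print(ctrl.get_state())
for n in ("top","side"):
    p,d=cams.grab_frame(n); c=cams.get_calibration(n)
    np.savez(f"{n}0.npz",p=p,d=d,K=c["intrinsics"],R=c["R"],t=c["t"]); cv2.imwrite(f"pics/{n}0.png",p[:,:,::-1])
    print(n,c)
E
```

```text
pics
{'clock': 0.0, 'qpos': array([ 1.02782171e+00,  3.26919527e-01, -1.93573564e-01,  1.05198142e+00,
        3.34194591e-05,  1.43660386e+00]), 'qvel': array([-0.00058663,  0.0003433 , -0.00027441, -0.00316204, -0.00022491,
       -0.00066311]), 'effort': array([-2.32709201e-03, -4.43397474e+01,  2.62440115e+01,  1.55038474e-02,
       -5.56969389e-04,  1.41663833e-05]), 'position': array([218.30237587, 504.2052045 , 230.51899906]), 'tool_rot': array([-6.37532348e-01, -3.07562202e+00,  2.46851858e-03]), 'ft_force': array([ 0.10560275, -0.15556189, -0.7932816 ]), 'torque': array([-0.01371998, -0.00246274,  0.01996259]), 'gripper_force': 0.0, 'finger_gap': 85.32703779663336}
top {'intrinsics': array([[487.29328702,   0.        , 322.36275743],
       [  0.        , 487.29328702, 238.2822047 ],
       [  0.        ,   0.        ,   1.        ]]), 'R': array([[ 0.01194839, -0.99986323,  0.01143503],
       [-0.98262776, -0.01385899, -0.18506923],
       [ 0.1852024 , -0.0090251 , -0.98265895]]), 't': array([-54.15876655, 559.7727281 , 942.36344939])}
side {'intrinsics': array([[527.43266274,   0.        , 316.55740928],
       [  0.        , 527.43266274, 236.65739686],
       [  0.        ,   0.        ,   1.        ]]), 'R': array([[ 0.85764165, -0.51375167, -0.02258381],
       [-0.31152973, -0.48411482, -0.81766867],
       [ 0.40914549,  0.70830224, -0.57524596]]), 't': array([-477.44745763,  238.58800943,  798.65623899])}
```

View pics/top0.png

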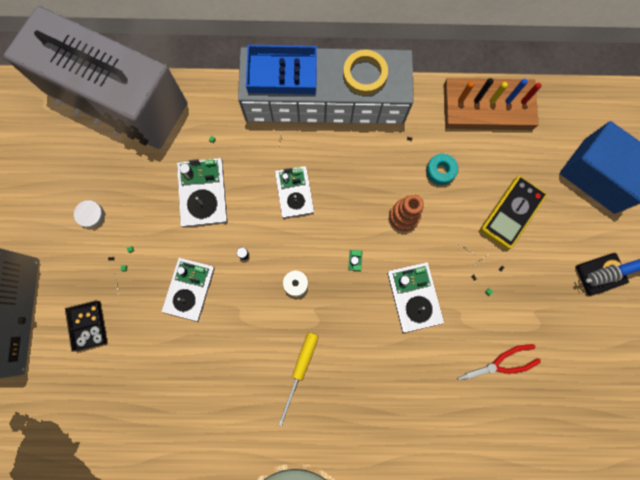

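View pics/side0.png

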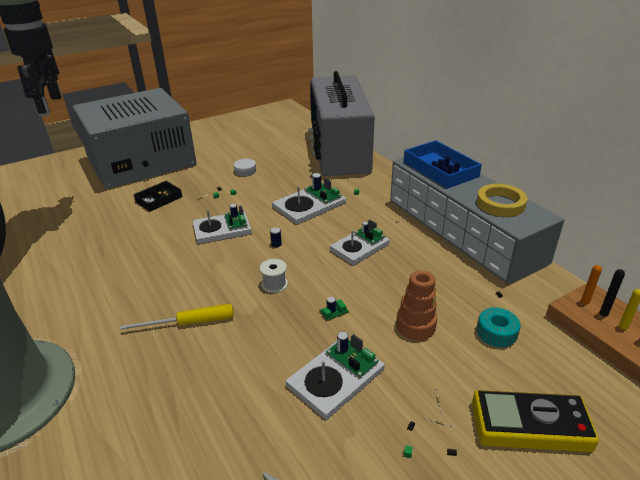

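The top view shows four black pads at about (202,204), (184,300), (296,200) and (419,309). The copper stack is at about (405,212), with the top ring at (413,204). The turquoise look-alike at (442,169) is not meant, and neither is the yellow ring on the cabinet. The reel is at (295,284) and the board at (356,260). Next I'll measure these.

```bash
cat > h.py <<'E'
import numpy as np,cv2
from scipy.optimize import least_squares
def ray(px,K,R,t,z):
    px=np.atleast_2d(np.float64(px)); d=np.c_[px,np.ones(len(px))]@np.linalg.inv(K).T@R; o=-R.T@t
    return o+d*((z-o[2])/d[:,2])[:,None]
def cloud(d,K,R,t):
    v,u=np.mgrid[:d.shape[0],:d.shape[1]]
    c=np.dstack([(u-K[0,2])/K[0,0]*d,(v-K[1,2])/K[1,1]*d,d])
    return (c-t)@R
def circ(p):
    f=lambda q:np.hypot(p[:,0]-q[0],p[:,1]-q[1])-q[2]
    r=least_squares(f,[*p.mean(0)[:2],25],loss="soft_l1"); return r.x
def comp(mask,seed):
    n,l,s,c=cv2.connectedComponentsWithStats(mask.astype(np.uint8))
    k=min(range(1,n),key=lambda i:np.hypot(*(c[i]-seed))if s[i,4]>30 else 1e9)
    return (l==k).astype(np.uint8),s[k]
E
python3 - <<'E'
from h import *
z=np.load("top0.npz");p,d,K,R,t=[z[k]for k in"pdKRt"]
hsv=cv2.cvtColor(p,cv2.COLOR_RGB2HSV);H,S,V=cv2.split(hsv)
X=cloud(d,K,R,t)
for s in[(202,204),(184,300),(296,200),(419,309)]:
    m,_=comp((V<70)&(S<110),s); c=max(cv2.findContours(m,0,2)[0],key=cv2.contourArea)[:,0]
    w=ray(c,K,R,t,18); h=cv2.convexHull(w[:,:2].astype(np.float32))[:,0]
    (cx,cy),r=cv2.minEnclosingCircle(h); q=circ(h)
    wm,_=comp(((V>130)&(S<60))|(m>0),s); wc=max(cv2.findContours(wm,0,2)[0],key=cv2.contourArea)[:,0]
    mr=cv2.minAreaRect(ray(wc,K,R,t,15)[:,:2].astype(np.float32))
    print(s,"pad",np.round(q[:2],1),"d",round(2*q[2],1),"minenc",round(cx,1),round(cy,1),round(2*r,1),"rect",np.round(mr[0],1),np.round(mr[1],1),round(mr[2],1))
m,_=comp((H<12)&(S>100)&(V>60),(405,212)); P=X[m>0];P=P[P[:,2]>5]
print(len(P),P.min(0),P.max(0))
for lo,hi,zz in[(88,115,99),(62,85,74),(34,58,46.5),(3,30,16)]:
    L=P[(P[:,2]>lo)&(P[:,2]<hi)]; print(lo,len(L),L[:,:2].min(0).round(1),L[:,:2].max(0).round(1))
T=P[P[:,2]>88]; 
mm=((m>0)&(X[:,:,2]>96)).astype(np.uint8)
c=max(cv2.findContours(mm,0,2)[0],key=cv2.contourArea)[:,0]; print("top ring",circ(ray(c,K,R,t,99)).round(1),circ(ray(c,K,R,t,105)).round(1))
for n,s in[("reel",(295,284)),("board",(356,260)),("turq",(442,169)),("cap",(243,254))]: print(n,X[s[1],s[0]].round(0))
E
```

```text
(202, 204) pad [638.9 211.6] d 60.3 minenc 639.1 211.5 61.0 rect [666.7 215. ] [144.7  98.7] 7.0
(184, 300) pad [434.1 236.8] d 42.3 minenc 434.3 236.6 43.6 rect [457.3 230.7] [ 78.9 117.7] 76.3
(296, 200) pad [648.6  11.4] d 33.9 minenc 648.6 11.4 34.8 rect [670.   15.7] [106.6  69.6] 10.3
(419, 309) pad [ 421.7 -247.2] d 51.6 minenc 421.7 -247.2 52.6 rect [ 446.7 -241.1] [131.1  88.5] 13.5
872 [ 376.16736069 -250.31665749   12.29514386] [ 642.13464924  -37.8885469  1030.23789711]
88 298 [ 600.8 -240.2] [ 639.7 -202.7]
62 142 [ 592.7 -243.6] [ 638.8 -196.4]
34 118 [ 590.2 -246.6] [ 642.1 -193.1]
3 91 [ 586.5 -239.9] [ 628.6 -189.3]
top ring [ 621.8 -223.9   19.7] [ 620.2 -222.7   19.6]
reel [467.   7.  42.]
board [ 520. -117.   31.]
turq [ 730. -311.   -0.]
cap [529. 116.  35.]
```

Fitting the chassis rectangles to their outlines gives pad66 at (639,212), pad48 at (434,237), pad40 at (649,11) and pad57 at (422,-247). The stack candidates are the copper tower at (405,212) and the turquoise ring at (442,169). I take the copper one, because it is the four-ring stack. I'll confirm that with an enlarged crop.

```bash
cat >> h.py <<'E'
def tool(s):
    from scipy.spatial.transform import Rotation as Ro
    return Ro.from_rotvec(s["tool_rot"]).as_matrix()
def go(s,target,phi=None):
    """delta to target in tool axes (cm), and turn to bring closing axis to phi deg"""
    A=tool(s); e=A.T@(np.array(target)-s["position"])/10; a=np.degrees(np.arctan2(A[1,1],A[0,1]))
    print("tool delta cm",e.round(2),"yaw_y",a.round(2),"turn z",None if phi is None else round(a-phi,2),"tilt",A[:,2].round(4))
E
python3 - <<'E'
from h import *
from station import ctrl,cams
p=np.load("top0.npz")["p"][:,:,::-1]
cv2.imwrite("pics/crop.png",cv2.resize(p[140:260,360:500],None,fx=5,fy=5,interpolation=2))
s=ctrl.get_state();c=cams.get_calibration("wrist");A=tool(s)
print("cam in tool",A.T@(-c["R"].T@c["t"]-s["position"]),"\n",A.T@c["R"].T,c["intrinsics"])
go(s,[621,-223,231],100.6)
E
```

```text
cam in tool [  66.67061128   -0.22967799 -142.68325937] 
 [[ 1.39635867e-03 -9.65544749e-01 -2.60233332e-01]
 [ 9.99999019e-01  1.32003355e-03  4.68063924e-04]
 [-1.08419935e-04 -2.60233731e-01  9.65545646e-01]] [[390.55924203   0.         317.23187392]
 [  0.         390.55924203 241.13533135]
 [  0.           0.           1.        ]]
tool delta cm [-6.586e+01 -5.072e+01  2.000e-02] yaw_y 66.58 turn z -34.02 tilt [-8.0e-04 -1.3e-03 -1.0e+00]
```

View pics/crop.png

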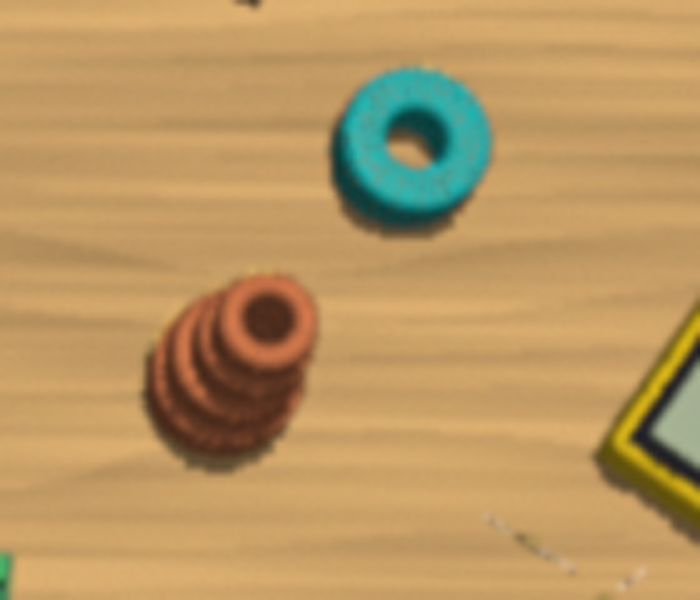

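Emit:
{"fn": "apply_moves", "kwargs": {"targets": [{"translation": [0,0,0],"turn": [0,0,-6.8],"gripper": -1},{"translation": [0,0,0],"turn": [0,0,-6.8],"gripper": -1},{"translation": [0,0,0],"turn": [0,0,-6.8],"gripper": -1},{"translation": [0,0,0],"turn": [0,0,-6.8],"gripper": -1},{"translation": [0,0,0],"turn": [0,0,-6.8],"gripper": -1}]}}

```text
clock: 0.52
position: [218.4, 504.4, 230.8]
tool_rot: [0.299, -3.127, 0.001]
ft_force: [0.3, -0.1, 0.1]
finger_gap: 85.6
gripper_force: 0.0
```

The crop confirms it: the copper stack, with its top ring at crop (268,320), is four rings. The turquoise ring at crop (410,145) is the excluded look-alike. I'm going over the stack now.

Emit:
{"fn": "apply_moves", "kwargs": {"targets": [{"translation": [-1.29,-3.95,0],"turn": [0,0,0],"gripper": -1},{"translation": [-1.29,-3.95,0],"turn": [0,0,0],"gripper": -1},{"translation": [-1.29,-3.95,0],"turn": [0,0,0],"gripper": -1},{"translation": [-1.29,-3.95,0],"turn": [0,0,0],"gripper": -1},{"translation": [-1.29,-3.95,0],"turn": [0,0,0],"gripper": -1},{"translation": [-1.29,-3.95,0],"turn": [0,0,0],"gripper": -1},{"translation": [-1.29,-3.95,0],"turn": [0,0,0],"gripper": -1}]}}

```text
clock: 1.1
position: [358.3, 247.6, 231.1]
tool_rot: [0.29, -3.128, 0.0]
ft_force: [1.6, 0.3, -0.4]
finger_gap: 85.7
gripper_force: 0.0
```

Emit:
{"fn": "apply_moves", "kwargs": {"targets": [{"translation": [-1.29,-3.95,0],"turn": [0,0,0],"gripper": -1},{"translation": [-1.29,-3.95,0],"turn": [0,0,0],"gripper": -1},{"translation": [-1.29,-3.95,0],"turn": [0,0,0],"gripper": -1},{"translation": [-1.29,-3.95,0],"turn": [0,0,0],"gripper": -1},{"translation": [-1.29,-3.95,0],"turn": [0,0,0],"gripper": -1},{"translation": [-1.29,-3.95,0],"turn": [0,0,0],"gripper": -1},{"translation": [-1.29,-3.95,0],"turn": [0,0,0],"gripper": -1}]}}

```text
clock: 1.68
position: [498.0, -7.8, 231.1]
tool_rot: [0.289, -3.128, -0.0]
ft_force: [0.8, 0.7, 0.1]
finger_gap: 85.6
gripper_force: 0.0
```

Emit:
{"fn": "apply_moves", "kwargs": {"targets": [{"translation": [-1.29,-3.95,0],"turn": [0,0,0],"gripper": -1},{"translation": [-1.29,-3.95,0],"turn": [0,0,0],"gripper": -1},{"translation": [-1.29,-3.95,0],"turn": [0,0,0],"gripper": -1},{"translation": [-1.29,-3.95,0],"turn": [0,0,0],"gripper": -1},{"translation": [-1.29,-3.95,0],"turn": [0,0,0],"gripper": -1},{"translation": [-1.29,-3.95,0],"turn": [0,0,0],"gripper": -1},{"translation": [0,0,0],"turn": [0,0,0],"gripper": -1}]}}

```text
clock: 2.27
position: [619.3, -231.5, 228.9]
tool_rot: [0.28, -3.129, 0.004]
ft_force: [-1.2, 0.1, 0.1]
finger_gap: 85.4
gripper_force: 0.0
```

```bash
cat > look.py <<'E'
import sys
from h import *
from station import ctrl,cams
def ring(zc,half,save=None):
    """wrist view: copper ring with centre height zc"""
    s=ctrl.get_state();c=cams.get_calibration("wrist");p,d=cams.grab_frame("wrist");K,R,t=c["intrinsics"],c["R"],c["t"]
    if save: cv2.imwrite(save,p[:,:,::-1])
    X=cloud(d,K,R,t);H,S,V=cv2.split(cv2.cvtColor(p,cv2.COLOR_RGB2HSV))
    m=((H<12)&(S>90)&(V>40)&(d>0))
    Z=X[:,:,2]; q=(m&(Z>zc+half*0.3)&(Z<zc+half+12)).astype(np.uint8)
    cs=max(cv2.findContours(q,0,2)[0],key=cv2.contourArea)[:,0]
    w=X[cs[:,1],cs[:,0]]; px=cs
    T=X[q>0]
    print("n",q.sum(),"ztop",np.percentile(T[:,2],[50,95]).round(1),"px",px.mean(0).round(0))
    (cx,cy),r=cv2.minEnclosingCircle(ray(px,K,R,t,zc+half)[:,:2].astype(np.float32))
    print("fit plane top",circ(ray(px,K,R,t,zc+half)).round(1),"mid",circ(ray(px,K,R,t,zc)).round(1),"minenc top",round(cx,1),round(cy,1),round(r,1))
    n,l,st,ce=cv2.connectedComponentsWithStats(q)
    return s,p,X,m
E
python3 - <<'E'
from look import *
s,p,X,m=ring(99,12,"pics/w1.png"); go(s,[621,-223,120],100.6)
P=X[m];
for z in range(5,115,5):
    L=P[abs(P[:,2]-z)<2.5]
    if len(L)>20: print(z,len(L),L[:,:2].min(0).round(0),L[:,:2].max(0).round(0))
E
```

```text
n 1883 ztop [110.4 111.9] px [326. 236.]
fit plane top [ 618.7 -224.2   19.2] mid [ 621.6 -223.4   20.1] minenc top 618.6 -224.3 19.8
tool delta cm [-0.32  0.83 10.89] yaw_y 100.24 turn z -0.36 tilt [ 1.0e-04 -2.5e-03 -1.0e+00]
5 83 [ 587. -517.] [ 826. -219.]
10 116 [ 587. -516.] [ 863. -207.]
15 111 [ 586. -517.] [ 858. -203.]
20 116 [ 586. -518.] [ 853. -209.]
25 128 [ 587. -516.] [ 847. -204.]
30 649 [ 587. -514.] [ 932. -191.]
35 180 [ 589. -507.] [ 667. -196.]
40 74 [ 592. -249.] [ 632. -199.]
45 62 [ 592. -250.] [ 632. -203.]
50 74 [ 592. -250.] [ 632. -204.]
55 103 [ 592. -250.] [ 632. -196.]
60 637 [ 592. -250.] [ 633. -194.]
65 46 [ 596. -246.] [ 632. -204.]
70 85 [ 596. -247.] [ 631. -207.]
75 92 [ 596. -247.] [ 632. -202.]
80 117 [ 596. -248.] [ 631. -200.]
85 577 [ 597. -248.] [ 634. -200.]
90 62 [ 599. -245.] [ 630. -204.]
95 111 [ 600. -243.] [ 631. -207.]
100 123 [ 600. -244.] [ 630. -205.]
105 173 [ 600. -244.] [ 631. -204.]
110 1690 [ 601. -244.] [ 639. -204.]
```

View pics/w1.png

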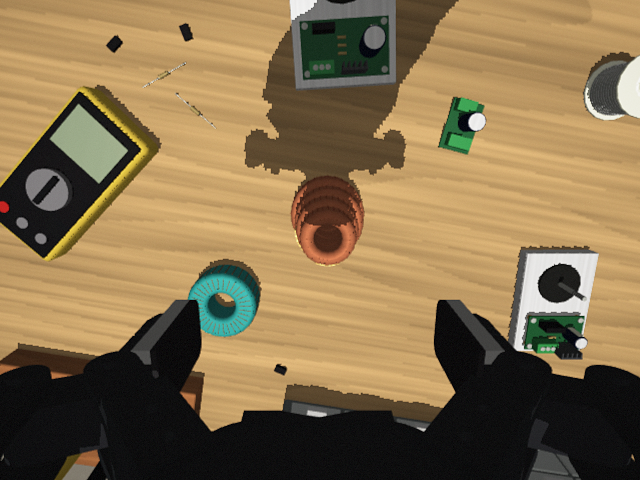

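The wrist view shows the stack's top ring at pixel (328,237), with all four rings concentric at about (619.5,-224). The turquoise ring at (222,298) is clear of the fingers. I'm descending.

Emit:
{"fn": "apply_moves", "kwargs": {"targets": [{"translation": [0,0,3],"turn": [0,0,0],"gripper": -1},{"translation": [0,0,3],"turn": [0,0,0],"gripper": -1},{"translation": [0,0,1.5],"turn": [0,0,0],"gripper": -1},{"translation": [0,0,0],"turn": [0,0,0],"gripper": -1},{"translation": [0,0,0],"turn": [0,0,0],"gripper": -1}]}}

```text
clock: 2.73
position: [616.2, -223.2, 155.7]
tool_rot: [0.291, -3.126, -0.002]
ft_force: [-0.9, 0.2, 0.6]
finger_gap: 85.4
gripper_force: 0.0
```

```bash
python3 -c "
from h import *
from station import ctrl
go(ctrl.get_state(),[619.5,-224,88],100.5)"
```

```text
tool delta cm [-0.32 -0.15  6.77] yaw_y 100.62 turn z 0.12 tilt [-0.0024  0.0014 -1.    ]
```

Emit:
{"fn": "apply_moves", "kwargs": {"targets": [{"translation": [-0.32,-0.15,2.5],"turn": [0,0,0],"gripper": -1},{"translation": [0,0,2.5],"turn": [0,0,0],"gripper": -1},{"translation": [0,0,1.2],"turn": [0,0,0],"gripper": -1},{"translation": [0,0,0.5],"turn": [0,0,0],"gripper": -1},{"translation": [0,0,0],"turn": [0,0,0],"gripper": -1},{"translation": [0,0,0],"turn": [0,0,0],"gripper": -1}], "squeeze": 40}}

```text
clock: 3.23
position: [621.4, -225.6, 90.7]
tool_rot: [-0.29, 3.127, -0.001]
ft_force: [-0.8, -0.0, 1.3]
finger_gap: 85.9
gripper_force: 0.0
```

Emit:
{"fn": "apply_moves", "kwargs": {"targets": [{"translation": [0,0,0],"turn": [0,0,0],"gripper": 0.2},{"translation": [0,0,0],"turn": [0,0,0],"gripper": 1},{"translation": [0,0,0],"turn": [0,0,0],"gripper": 1},{"translation": [0,0,0],"turn": [0,0,0],"gripper": 1},{"translation": [0,0,0],"turn": [0,0,0],"gripper": 1},{"translation": [0,0,0],"turn": [0,0,0],"gripper": 1},{"translation": [0,0,0],"turn": [0,0,0],"gripper": 1},{"translation": [0,0,0],"turn": [0,0,0],"gripper": 1}]}}

```text
clock: 3.9
position: [621.3, -225.6, 90.5]
tool_rot: [-0.289, 3.127, -0.001]
ft_force: [-1.3, 0.7, 5.5]
finger_gap: 38.8
gripper_force: 40.1
```

```bash
python3 - <<'E'
from look import *
s=ctrl.get_state(); print(s["position"],s["finger_gap"],s["gripper_force"])
p,d=cams.grab_frame("wrist"); cv2.imwrite("pics/w2.png",p[:,:,::-1])
go(s,[648.6,11.4,170],100.5)
E
```

```text
[ 621.25560304 -225.61802814   90.45574984] 38.81584746516037 40.0969228008762
tool delta cm [-7.05 22.79 -7.97] yaw_y 100.58 turn z 0.08 tilt [ 1.5e-03 -6.0e-04 -1.0e+00]
```

View pics/w2.png

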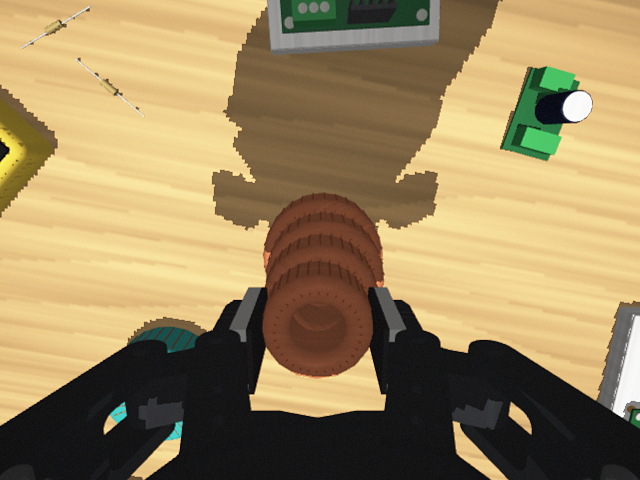

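Ring40 is held: the gap is 38.8 and the pads are centred at about pixel (318,325). I'm lifting it and going to pad40.

Emit:
{"fn": "apply_moves", "kwargs": {"targets": [{"translation": [0,0,-0.5],"turn": [0,0,0],"gripper": 1},{"translation": [0,0,-1.5],"turn": [0,0,0],"gripper": 1},{"translation": [0,0,-2],"turn": [0,0,0],"gripper": 1},{"translation": [0,0,-2],"turn": [0,0,0],"gripper": 1}]}}

```text
clock: 4.28
position: [619.8, -225.0, 149.0]
tool_rot: [0.289, -3.126, -0.002]
ft_force: [-0.0, -0.3, -1.6]
finger_gap: 38.9
gripper_force: 40.4
```

Emit:
{"fn": "apply_moves", "kwargs": {"targets": [{"translation": [-0.5,1.5,0],"turn": [0,0,0],"gripper": 1},{"translation": [-1.2,3.75,0],"turn": [0,0,0],"gripper": 1},{"translation": [-1.2,3.75,0],"turn": [0,0,0],"gripper": 1},{"translation": [-1.2,3.75,0],"turn": [0,0,0],"gripper": 1},{"translation": [-1.2,3.75,0],"turn": [0,0,0],"gripper": 1},{"translation": [-1.2,3.75,0],"turn": [0,0,0],"gripper": 1},{"translation": [-0.75,2.5,0],"turn": [0,0,0],"gripper": 1},{"translation": [0,0,0],"turn": [0,0,0],"gripper": 1}]}}

```text
clock: 4.95
position: [649.4, 18.4, 148.2]
tool_rot: [0.301, -3.126, -0.005]
ft_force: [-0.2, 0.2, -0.6]
finger_gap: 38.9
gripper_force: 40.5
```

```bash
python3 - <<'E'
from look import *
for i in range(2): p,d=cams.grab_frame("wrist")
s=ctrl.get_state(); c=cams.get_calibration("wrist"); p,d=cams.grab_frame("wrist"); cv2.imwrite("pics/w3.png",p[:,:,::-1])
np.savez("w3.npz",p=p,d=d,K=c["intrinsics"],R=c["R"],t=c["t"])
print(s["position"],s["finger_gap"],s["gripper_force"],s["ft_force"]); go(s,[650.5,11.4,100],100.5)
E
```

```text
[649.41279832  13.49174659 148.26480759] 39.20444947639483 40.54583641234785 [ 0.00667362  0.11376114 -0.91656515]
tool delta cm [-0.08 -0.23  4.83] yaw_y 100.75 turn z 0.25 tilt [-1.6e-03 -2.0e-04 -1.0e+00]
```

View pics/w3.png

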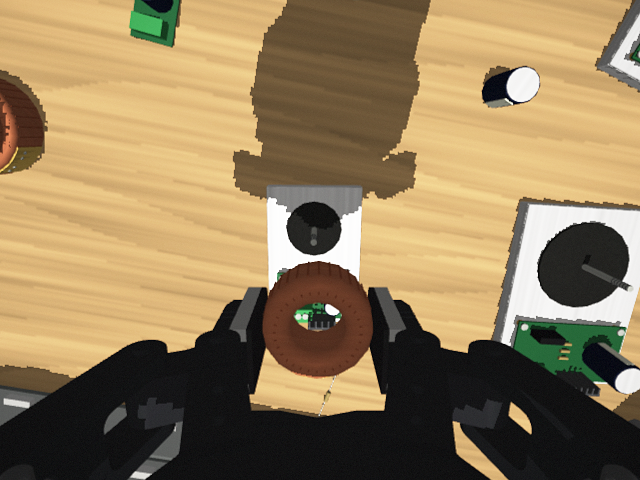

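Pad40 is in view at (314,228), with ring40 at (318,320) and pad66 at (583,263). I'll measure all three from this picture.

```bash
cat >> look.py <<'E'
def pad(p,K,R,t,seed,zz=18):
    H,S,V=cv2.split(cv2.cvtColor(p,cv2.COLOR_RGB2HSV))
    m,_=comp((V<75)&(S<110),seed); c=max(cv2.findContours(m,0,2)[0],key=cv2.contourArea)[:,0]
    h=cv2.convexHull(ray(c,K,R,t,zz)[:,:2].astype(np.float32))[:,0]
    q=circ(h); print("pad",q[:2].round(1),"d",(2*q[2]).round(1),"hull",h.min(0),h.max(0))
def held(p,d,K,R,t,ztop):
    H,S,V=cv2.split(cv2.cvtColor(p,cv2.COLOR_RGB2HSV)); X=cloud(d,K,R,t)
    m=((H<12)&(S>90)&(V>30)&(d>0)&(abs(X[:,:,2]-ztop)<6)).astype(np.uint8)
    c=max(cv2.findContours(m,0,2)[0],key=cv2.contourArea)[:,0]
    print("ring",circ(ray(c,K,R,t,ztop)).round(1),"ztop",np.percentile(X[:,:,2][m>0],[10,50,90]).round(1))
E
python3 - <<'E'
from look import *
z=np.load("w3.npz");p,d,K,R,t=[z[k]for k in"pdKRt"]
pad(p,K,R,t,(314,228)); pad(p,K,R,t,(583,263)); held(p,d,K,R,t,169)
E
```

```text
pad [647.  11.] d 38.8 hull [627.78625   -8.412985] [666.4764    30.051939]
pad [637.3 210.4] d 65.7 hull [604.7777  177.26677] [669.62177 250.03847]
ring [646.2  13.5  19.2] ztop [165.6 168.2 169.2]
```

Emit:
{"fn": "apply_moves", "kwargs": {"targets": [{"translation": [-0.08,-0.26,2],"turn": [0,0,0],"gripper": 1},{"translation": [0,0,2.5],"turn": [0,0,0],"gripper": 1},{"translation": [0,0,2],"turn": [0,0,0],"gripper": 1},{"translation": [0,0,1],"turn": [0,0,0],"gripper": 1},{"translation": [0,0,0],"turn": [0,0,0],"gripper": 1},{"translation": [0,0,0],"turn": [0,0,0],"gripper": 1}]}}

```text
clock: 5.6
position: [651.2, 8.2, 74.1]
tool_rot: [0.287, -3.127, -0.0]
ft_force: [0.3, -0.2, 0.0]
finger_gap: 39.0
gripper_force: 40.6
```

```bash
python3 -c "
from h import *
from station import ctrl
go(ctrl.get_state(),[650.2,11.0,22],100.5)"
```

```text
tool delta cm [0.04 0.29 5.21] yaw_y 100.5 turn z -0.0 tilt [-0.001  0.    -1.   ]
```

Emit:
{"fn": "apply_moves", "kwargs": {"targets": [{"translation": [0.04,0.29,1.2],"turn": [0,0,0],"gripper": 1},{"translation": [0,0,1.5],"turn": [0,0,0],"gripper": 1},{"translation": [0,0,1.3],"turn": [0,0,0],"gripper": 1},{"translation": [0,0,0.7],"turn": [0,0,0],"gripper": 1},{"translation": [0,0,0.3],"turn": [0,0,0],"gripper": 1},{"translation": [0,0,0],"turn": [0,0,0],"gripper": 1},{"translation": [0,0,0],"turn": [0,0,0],"gripper": 1}]}}

```text
clock: 6.18
position: [651.3, 11.7, 25.3]
tool_rot: [-0.289, 3.127, -0.0]
ft_force: [-0.8, -0.6, -1.2]
finger_gap: 39.0
gripper_force: 40.5
```

Emit:
{"fn": "apply_moves", "kwargs": {"targets": [{"translation": [0,0,0.2],"turn": [0,0,0],"gripper": 1},{"translation": [0,0,0],"turn": [0,0,0],"gripper": 1},{"translation": [0,0,0],"turn": [0,0,0],"gripper": 1}]}}

```text
clock: 6.43
position: [650.8, 11.9, 22.8]
tool_rot: [-0.29, 3.127, -0.0]
ft_force: [-0.1, -0.5, -2.3]
finger_gap: 38.9
gripper_force: 40.6
```

Emit:
{"fn": "apply_moves", "kwargs": {"targets": [{"translation": [0,0,0.1],"turn": [0,0,0],"gripper": 1},{"translation": [0,0,0],"turn": [0,0,0],"gripper": 1},{"translation": [0,0,0],"turn": [0,0,0],"gripper": 1}]}}

```text
clock: 6.68
position: [650.8, 11.9, 21.5]
tool_rot: [-0.29, 3.128, -0.0]
ft_force: [0.5, -0.3, 0.9]
finger_gap: 38.9
gripper_force: 40.7
```

Emit:
{"fn": "apply_moves", "kwargs": {"targets": [{"translation": [0,0,0.1],"turn": [0,0,0],"gripper": 1},{"translation": [0,0,0],"turn": [0,0,0],"gripper": 1},{"translation": [0,0,0],"turn": [0,0,0],"gripper": 1}]}}

```text
clock: 6.93
position: [650.8, 11.9, 21.5]
tool_rot: [-0.29, 3.127, -0.0]
ft_force: [-2.5, -0.4, 6.7]
finger_gap: 39.0
gripper_force: 41.2
```

Ring40 is seated, with contact felt. I'm releasing it, lifting while turning to pad48's direction, and going back over the stack.

Emit:
{"fn": "apply_moves", "kwargs": {"targets": [{"translation": [0,0,0],"turn": [0,0,0],"gripper": -0.1},{"translation": [0,0,0],"turn": [0,0,0],"gripper": -0.4},{"translation": [0,0,0],"turn": [0,0,0],"gripper": -1},{"translation": [0,0,0],"turn": [0,0,0],"gripper": -1},{"translation": [0,0,0],"turn": [0,0,0],"gripper": -1},{"translation": [0,0,0],"turn": [0,0,0],"gripper": -1}]}}

```text
clock: 7.43
position: [650.5, 11.9, 20.1]
tool_rot: [0.29, -3.128, -0.0]
ft_force: [0.3, -0.5, -0.0]
finger_gap: 86.0
gripper_force: 0.0
```

Emit:
{"fn": "apply_moves", "kwargs": {"targets": [{"translation": [0,0,-1],"turn": [0,0,0],"gripper": -1},{"translation": [0,0,-2],"turn": [0,0,0],"gripper": -1},{"translation": [0,0,-2],"turn": [0,0,0],"gripper": -1},{"translation": [0,0,-2.5],"turn": [0,0,6.05],"gripper": -1},{"translation": [0,0,-2.5],"turn": [0,0,6.05],"gripper": -1},{"translation": [0,0,-2.5],"turn": [0,0,6.05],"gripper": -1},{"translation": [0,0,-2.5],"turn": [0,0,6.05],"gripper": -1}]}}

```text
clock: 8.02
position: [650.4, 11.9, 172.4]
tool_rot: [0.381, 3.118, 0.0]
ft_force: [0.5, 0.3, -0.3]
finger_gap: 85.1
gripper_force: 0.0
```

Emit:
{"fn": "apply_moves", "kwargs": {"targets": [{"translation": [-0.36,-3.38,0],"turn": [0,0,0],"gripper": -1},{"translation": [-0.36,-3.38,0],"turn": [0,0,0],"gripper": -1},{"translation": [-0.36,-3.38,0],"turn": [0,0,0],"gripper": -1},{"translation": [-0.36,-3.38,0],"turn": [0,0,0],"gripper": -1},{"translation": [-0.36,-3.38,0],"turn": [0,0,0],"gripper": -1},{"translation": [-0.36,-3.38,0],"turn": [0,0,0],"gripper": -1},{"translation": [-0.36,-3.38,0],"turn": [0,0,0],"gripper": -1},{"translation": [0,0,0],"turn": [0,0,0],"gripper": -1}]}}

```text
clock: 8.68
position: [618.4, -230.5, 171.1]
tool_rot: [0.383, 3.117, -0.005]
ft_force: [-0.2, 0.2, -0.6]
finger_gap: 85.1
gripper_force: 0.0
```

```bash
python3 - <<'E'
from look import *
for i in range(3): cams.grab_frame("wrist")
s,p,X,m=ring(74,13,"pics/w4.png"); go(s,[619.7,-224,63],76.3)
s=ctrl.get_state();print(s["position"],s["clock"])
p,d=cams.grab_frame("top"); c=cams.get_calibration("top");K,R,t=c["intrinsics"],c["R"],c["t"]
X=cloud(d,K,R,t);H,S,V=cv2.split(cv2.cvtColor(p,cv2.COLOR_RGB2HSV))
n,l,st,ce=cv2.connectedComponentsWithStats(((H<12)&(S>100)&(V>50)).astype(np.uint8))
for i in range(1,n):
    if st[i,4]>100: q=X[l==i];print("copper",ce[i].round(0),st[i,4],np.median(q,0).round(1),np.percentile(q[:,2],95).round(1))
E
```

```text
n 3684 ztop [86.7 88. ] px [317. 249.]
fit plane top [ 618.6 -223.4   23.2] mid [ 622.3 -224.3   24.5] minenc top 618.6 -223.2 23.9
tool delta cm [-5.000e-02  1.000e-02  1.077e+01] yaw_y 76.33 turn z 0.03 tilt [ 2.e-04  5.e-04 -1.e+00]
[ 619.28145488 -223.19682327  170.64248099] 8.8833
copper [295. 198.] 242 [648.3  11.8  40. ] 43.8
copper [516. 360.] 564 [ 318.  -444.6   10.6] 14.3
```

Emit:
{"fn": "apply_moves", "kwargs": {"targets": [{"translation": [0,0,3],"turn": [0,0,0],"gripper": -1},{"translation": [0,0,3.5],"turn": [0,0,0],"gripper": -1},{"translation": [0,0,2.5],"turn": [0,0,0],"gripper": -1},{"translation": [0,0,1.2],"turn": [0,0,0],"gripper": -1},{"translation": [0,0,0.6],"turn": [0,0,0],"gripper": -1},{"translation": [0,0,0],"turn": [0,0,0],"gripper": -1},{"translation": [0,0,0],"turn": [0,0,0],"gripper": -1}], "squeeze": 45}}

```text
clock: 9.52
position: [620.3, -223.8, 63.5]
tool_rot: [0.371, 3.118, -0.001]
ft_force: [0.6, -0.8, 0.5]
finger_gap: 85.6
gripper_force: 0.0
```

Emit:
{"fn": "apply_moves", "kwargs": {"targets": [{"translation": [0,0,0],"turn": [0,0,0],"gripper": -0.1},{"translation": [0,0,0],"turn": [0,0,0],"gripper": 1},{"translation": [0,0,0],"turn": [0,0,0],"gripper": 1},{"translation": [0,0,0],"turn": [0,0,0],"gripper": 1},{"translation": [0,0,0],"turn": [0,0,0],"gripper": 1},{"translation": [0,0,0],"turn": [0,0,0],"gripper": 1},{"translation": [0,0,0],"turn": [0,0,0],"gripper": 1}]}}

```text
clock: 10.1
position: [620.3, -224.3, 64.0]
tool_rot: [0.372, 3.117, -0.001]
ft_force: [-0.6, 1.0, 4.7]
finger_gap: 46.9
gripper_force: 45.8
```

Emit:
{"fn": "apply_moves", "kwargs": {"targets": [{"translation": [0,0,-0.5],"turn": [0,0,0],"gripper": 1},{"translation": [0,0,-1.5],"turn": [0,0,0],"gripper": 1},{"translation": [0,0,-2.5],"turn": [0,0,0],"gripper": 1},{"translation": [0,0,-2.5],"turn": [0,0,0],"gripper": 1},{"translation": [0,0,-1.5],"turn": [0,0,0],"gripper": 1}]}}

```text
clock: 10.52
position: [619.8, -224.4, 149.9]
tool_rot: [0.373, 3.118, -0.001]
ft_force: [1.2, -1.1, -1.0]
finger_gap: 46.9
gripper_force: 46.7
```

Emit:
{"fn": "apply_moves", "kwargs": {"targets": [{"translation": [1.1,1.5,0],"turn": [0,0,0],"gripper": 1},{"translation": [2.2,3.1,0],"turn": [0,0,0],"gripper": 1},{"translation": [2.2,3.1,0],"turn": [0,0,0],"gripper": 1},{"translation": [2.2,3.1,0],"turn": [0,0,0],"gripper": 1},{"translation": [2.2,3.1,0],"turn": [0,0,0],"gripper": 1},{"translation": [2.2,3.1,0],"turn": [0,0,0],"gripper": 1},{"translation": [2.2,3.1,0],"turn": [0,0,0],"gripper": 1}]}}

```text
clock: 11.1
position: [526.4, 6.4, 147.4]
tool_rot: [-0.374, -3.119, -0.0]
ft_force: [-0.2, 0.2, -2.3]
finger_gap: 47.0
gripper_force: 46.8
```

Emit:
{"fn": "apply_moves", "kwargs": {"targets": [{"translation": [2.2,3.1,0],"turn": [0,0,0],"gripper": 1},{"translation": [2.2,3.1,0],"turn": [0,0,0],"gripper": 1},{"translation": [2.2,3.1,0],"turn": [0,0,0],"gripper": 1},{"translation": [2.2,3.1,0],"turn": [0,0,0],"gripper": 1},{"translation": [2.2,3.1,0],"turn": [0,0,0],"gripper": 1},{"translation": [2.2,3.1,0],"turn": [0,0,0],"gripper": 1},{"translation": [1.2,1.7,0],"turn": [0,0,0],"gripper": 1},{"translation": [0,0,0],"turn": [0,0,0],"gripper": 1}]}}

```text
clock: 11.77
position: [433.3, 239.6, 147.5]
tool_rot: [-0.364, -3.119, -0.002]
ft_force: [-0.3, -1.2, -1.5]
finger_gap: 46.4
gripper_force: 46.9
```

```bash
cat > over.py <<'E'
from look import *
def over(tag,px,dztop,target,phi,view=True):
    for i in range(4): cams.grab_frame("wrist")
    s=ctrl.get_state(); c=cams.get_calibration("wrist"); p,d=cams.grab_frame("wrist"); cv2.imwrite(f"pics/{tag}.png",p[:,:,::-1])
    K,R,t=c["intrinsics"],c["R"],c["t"]; print(s["clock"],s["position"].round(1),s["finger_gap"],s["ft_force"].round(1))
    q=R@np.array([*target,18.])+t; q=K@q; q=q[:2]/q[2]; print("seed",q.round(0))
    for f,a in((pad,(p,K,R,t,q)),(held,(p,d,K,R,t,s["position"][2]+dztop))):
        try: f(*a)
        except Exception as e: print(e)
    go(s,[*target,60],phi)
E
python3 -c "
from over import *
over('w5',0,23.5,[434.1,236.8],76.3)"
```

```text
11.9667 [435.8 235.5 147.3] 47.05106976116819 [ 1.1 -0.9 -1.7]
seed [318. 230.]
pad [432.2 236.7] d 46.7 hull [408.77222 213.61009] [455.12836 259.88867]
ring [433.4 236.2  23. ] ztop [167.7 170.  171. ]
tool delta cm [0.2  0.09 8.73] yaw_y 76.33 turn z 0.03 tilt [ 1.e-04 -5.e-04 -1.e+00]
```

View pics/w5.png

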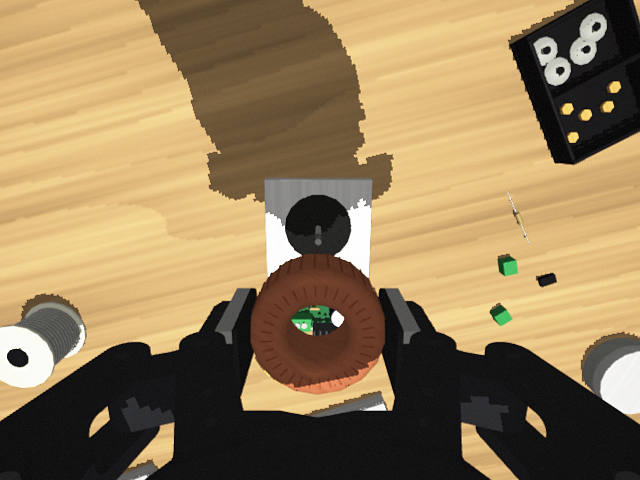

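Ring48 at (318,318) sits over pad48 at (318,226), less than 2 mm off. I'm lowering it.

Emit:
{"fn": "apply_moves", "kwargs": {"targets": [{"translation": [0.1,0.05,2],"turn": [0,0,0],"gripper": 1},{"translation": [0,0,3],"turn": [0,0,0],"gripper": 1},{"translation": [0,0,2.5],"turn": [0,0,0],"gripper": 1},{"translation": [0,0,1.5],"turn": [0,0,0],"gripper": 1},{"translation": [0,0,1.5],"turn": [0,0,0],"gripper": 1},{"translation": [0,0,1],"turn": [0,0,0],"gripper": 1},{"translation": [0,0,0.5],"turn": [0,0,0],"gripper": 1},{"translation": [0,0,0],"turn": [0,0,0],"gripper": 1}]}}

```text
clock: 12.68
position: [434.4, 236.1, 26.5]
tool_rot: [-0.375, -3.118, 0.001]
ft_force: [0.6, -1.4, -2.2]
finger_gap: 47.2
gripper_force: 46.9
```

Emit:
{"fn": "apply_moves", "kwargs": {"targets": [{"translation": [0,0,0],"turn": [0,0,0],"gripper": 1},{"translation": [0,0,0],"turn": [0,0,0],"gripper": 1}]}}

```text
clock: 12.85
position: [435.5, 237.1, 28.1]
tool_rot: [0.373, 3.118, 0.001]
ft_force: [0.1, -0.4, -2.4]
finger_gap: 46.8
gripper_force: 46.9
```

Emit:
{"fn": "apply_moves", "kwargs": {"targets": [{"translation": [0,0,0.3],"turn": [0,0,0],"gripper": 1},{"translation": [0,0,0],"turn": [0,0,0],"gripper": 1},{"translation": [0,0,0.15],"turn": [0,0,0],"gripper": 1},{"translation": [0,0,0],"turn": [0,0,0],"gripper": 1},{"translation": [0,0,0],"turn": [0,0,0],"gripper": 1}]}}

```text
clock: 13.27
position: [434.6, 237.0, 22.8]
tool_rot: [0.372, 3.119, -0.0]
ft_force: [-0.6, 0.0, -1.1]
finger_gap: 46.9
gripper_force: 46.9
```

Emit:
{"fn": "apply_moves", "kwargs": {"targets": [{"translation": [0,0,0.1],"turn": [0,0,0],"gripper": 1},{"translation": [0,0,0],"turn": [0,0,0],"gripper": 1},{"translation": [0,0,0],"turn": [0,0,0],"gripper": 1}]}}

```text
clock: 13.52
position: [434.6, 237.0, 21.7]
tool_rot: [-0.373, -3.119, 0.0]
ft_force: [-0.2, 0.8, -2.1]
finger_gap: 46.8
gripper_force: 46.9
```

Emit:
{"fn": "apply_moves", "kwargs": {"targets": [{"translation": [0,0,0.1],"turn": [0,0,0],"gripper": 1},{"translation": [0,0,0],"turn": [0,0,0],"gripper": 1},{"translation": [0,0,0],"turn": [0,0,0],"gripper": 1}]}}

```text
clock: 13.77
position: [434.8, 237.1, 21.1]
tool_rot: [0.372, 3.119, 0.0]
ft_force: [-1.1, -1.3, 2.9]
finger_gap: 46.9
gripper_force: 47.3
```

Emit:
{"fn": "apply_moves", "kwargs": {"targets": [{"translation": [0,0,0],"turn": [0,0,0],"gripper": -0.25},{"translation": [0,0,0],"turn": [0,0,0],"gripper": -0.5},{"translation": [0,0,0],"turn": [0,0,0],"gripper": -1},{"translation": [0,0,0],"turn": [0,0,0],"gripper": -1},{"translation": [0,0,0],"turn": [0,0,0],"gripper": -1},{"translation": [0,0,0],"turn": [0,0,0],"gripper": -1}]}}

```text
clock: 14.27
position: [434.7, 237.0, 20.8]
tool_rot: [0.373, 3.119, -0.0]
ft_force: [-0.5, 0.5, -0.1]
finger_gap: 85.7
gripper_force: 0.0
```

Emit:
{"fn": "apply_moves", "kwargs": {"targets": [{"translation": [0,0,-1],"turn": [0,0,0],"gripper": -1},{"translation": [0,0,-2],"turn": [0,0,0],"gripper": -1},{"translation": [0,0,-2],"turn": [0,0,0],"gripper": -1},{"translation": [0,0,-2.5],"turn": [0,0,-6.8],"gripper": -1},{"translation": [0,0,-2.5],"turn": [0,0,-6.8],"gripper": -1},{"translation": [0,0,-2.5],"turn": [0,0,-6.8],"gripper": -1},{"translation": [0,0,-1.5],"turn": [0,0,-6.8],"gripper": -1}]}}

```text
clock: 14.85
position: [435.6, 237.4, 164.2]
tool_rot: [-0.38, 3.115, 0.001]
ft_force: [0.8, 0.7, 0.2]
finger_gap: 85.0
gripper_force: 0.0
```

Emit:
{"fn": "apply_moves", "kwargs": {"targets": [{"translation": [-0.54,-3.7,0],"turn": [0,0,0],"gripper": -1},{"translation": [-0.54,-3.7,0],"turn": [0,0,0],"gripper": -1},{"translation": [-0.54,-3.7,0],"turn": [0,0,0],"gripper": -1},{"translation": [-0.54,-3.7,0],"turn": [0,0,0],"gripper": -1},{"translation": [-0.54,-3.7,0],"turn": [0,0,0],"gripper": -1},{"translation": [-0.54,-3.7,0],"turn": [0,0,0],"gripper": -1},{"translation": [-0.54,-3.7,0],"turn": [0,0,0],"gripper": -1}]}}

```text
clock: 15.43
position: [532.6, -7.7, 161.7]
tool_rot: [-0.371, 3.119, -0.0]
ft_force: [0.9, 0.3, 0.1]
finger_gap: 85.5
gripper_force: 0.0
```

Emit:
{"fn": "apply_moves", "kwargs": {"targets": [{"translation": [-0.54,-3.7,0],"turn": [0,0,0],"gripper": -1},{"translation": [-0.54,-3.7,0],"turn": [0,0,0],"gripper": -1},{"translation": [-0.54,-3.7,0],"turn": [0,0,0],"gripper": -1},{"translation": [-0.54,-3.7,0],"turn": [0,0,0],"gripper": -1},{"translation": [-0.54,-3.7,0],"turn": [0,0,0],"gripper": -1},{"translation": [-0.54,-3.7,0],"turn": [0,0,0],"gripper": -1},{"translation": [-0.18,-0.97,0],"turn": [0,0,0],"gripper": -1},{"translation": [0,0,0],"turn": [0,0,0],"gripper": -1}]}}

```text
clock: 16.1
position: [620.4, -226.2, 161.0]
tool_rot: [-0.365, 3.119, -0.001]
ft_force: [-0.6, 0.1, -0.1]
finger_gap: 85.6
gripper_force: 0.0
```

```bash
cat > back.py <<'E'
from look import *
def back(zc,half,target,phi):
    for i in range(3): cams.grab_frame("wrist")
    s,p,X,m=ring(zc,half); go(s,target,phi); print(s["position"].round(1),s["clock"])
    p,d=cams.grab_frame("top"); c=cams.get_calibration("top");K,R,t=c["intrinsics"],c["R"],c["t"]
    X=cloud(d,K,R,t);H,S,V=cv2.split(cv2.cvtColor(p,cv2.COLOR_RGB2HSV))
    n,l,st,ce=cv2.connectedComponentsWithStats(((H<12)&(S>100)&(V>50)).astype(np.uint8))
    for i in range(1,n):
        if st[i,4]>100: q=X[l==i];print("copper",ce[i].round(0),st[i,4],np.median(q,0).round(1),np.percentile(q[:,2],95).round(1))
E
python3 -c "
from back import *
back(46.5,14.5,[619.5,-223.7,34],103.5)"
```

```text
n 4763 ztop [60.8 62.1] px [315. 237.]
fit plane top [ 618.3 -222.2   27.6] mid [ 622.1 -221.4   29.2] minenc top 618.2 -222.2 28.2
tool delta cm [-0.   -0.21 12.68] yaw_y 103.62 turn z 0.12 tilt [-0.0011  0.001  -1.    ]
[ 619.1 -221.8  160.8] 16.25
copper [295. 198.] 240 [648.3  11.8  40.4] 44.6
copper [184. 292.] 107 [448.3 229.5  43.6] 47.6
copper [516. 360.] 565 [ 318.4 -444.5   10.4] 14.0
```

```bash
python3 - <<'E'
from station import cams
import cv2
p,d=cams.grab_frame("top"); cv2.imwrite("pics/t2.png",cv2.resize(p[150:340,140:330,::-1],None,fx=3,fy=3,interpolation=2))
E
```

```text
(no output)
```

View pics/t2.png

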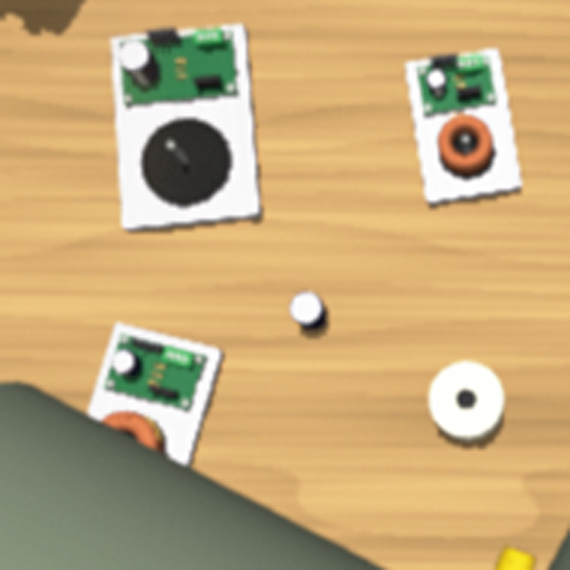

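Emit:
{"fn": "apply_moves", "kwargs": {"targets": [{"translation": [0,0,3],"turn": [0,0,0],"gripper": -1},{"translation": [0,0,3.5],"turn": [0,0,0],"gripper": -1},{"translation": [0,0,3],"turn": [0,0,0],"gripper": -1},{"translation": [0,0,2],"turn": [0,0,0],"gripper": -1},{"translation": [0,0,0.7],"turn": [0,0,0],"gripper": -1},{"translation": [0,0,0],"turn": [0,0,0],"gripper": -1},{"translation": [0,0,0],"turn": [0,0,0],"gripper": -1}], "squeeze": 50}}

```text
clock: 16.98
position: [620.3, -222.7, 39.7]
tool_rot: [-0.373, 3.119, -0.001]
ft_force: [-0.4, -1.2, -0.5]
finger_gap: 85.7
gripper_force: 0.0
```

The crop shows ring40 on its pad with the bolt through it at (466,143). Ring48 is on its chassis at (132,430), partly hidden by the arm. I'm gripping ring57.

Emit:
{"fn": "apply_moves", "kwargs": {"targets": [{"translation": [0,0,0.5],"turn": [0,0,0],"gripper": -1},{"translation": [0,0,0],"turn": [0,0,0],"gripper": -0.3},{"translation": [0,0,0],"turn": [0,0,0],"gripper": 1},{"translation": [0,0,0],"turn": [0,0,0],"gripper": 1},{"translation": [0,0,0],"turn": [0,0,0],"gripper": 1},{"translation": [0,0,0],"turn": [0,0,0],"gripper": 1},{"translation": [0,0,0],"turn": [0,0,0],"gripper": 1}]}}

```text
clock: 17.57
position: [620.6, -223.3, 35.3]
tool_rot: [-0.371, 3.118, -0.001]
ft_force: [-1.0, 1.5, 5.5]
finger_gap: 55.4
gripper_force: 53.0
```

Emit:
{"fn": "apply_moves", "kwargs": {"targets": [{"translation": [0,0,-0.5],"turn": [0,0,0],"gripper": 1},{"translation": [0,0,-1.5],"turn": [0,0,0],"gripper": 1},{"translation": [0,0,-2.5],"turn": [0,0,0],"gripper": 1},{"translation": [0,0,-3],"turn": [0,0,0],"gripper": 1},{"translation": [0,0,-3],"turn": [0,0,0],"gripper": 1},{"translation": [0,0,0],"turn": [0,0,0],"gripper": 1}]}}

```text
clock: 18.07
position: [623.1, -224.7, 145.5]
tool_rot: [-0.37, 3.112, -0.008]
ft_force: [1.6, -0.8, -1.5]
finger_gap: 55.2
gripper_force: 54.1
```

Emit:
{"fn": "apply_moves", "kwargs": {"targets": [{"translation": [1.5,0.2,0],"turn": [0,0,0],"gripper": 1},{"translation": [3.3,0.4,0],"turn": [0,0,0],"gripper": 1},{"translation": [3.6,0.4,0],"turn": [0,0,0],"gripper": 1},{"translation": [3.6,0.4,0],"turn": [0,0,0],"gripper": 1},{"translation": [3.6,0.4,0],"turn": [0,0,0],"gripper": 1},{"translation": [2.9,0.4,0],"turn": [0,0,0],"gripper": 1},{"translation": [1.3,0.2,0],"turn": [0,0,0],"gripper": 1},{"translation": [0,0,0],"turn": [0,0,0],"gripper": 1}]}}

```text
clock: 18.73
position: [417.7, -245.3, 137.9]
tool_rot: [0.367, -3.117, -0.004]
ft_force: [0.8, 0.6, -3.9]
finger_gap: 55.4
gripper_force: 54.0
```

```bash
python3 -c "
from over import *
over('w6',0,25.5,[421.7,-247.2],103.5)"
```

```text
18.9333 [ 422.8 -246.6  138.8] 55.52757513644456 [ 0.2 -0.4 -4.9]
seed [316. 233.]
pad [ 419.6 -248.6] d 55.4 hull [ 391.96518 -276.4517 ] [ 438.7077  -221.00928]
ring [ 420.2 -246.5   27.6] ztop [162.1 164.3 165.1]
tool delta cm [ 0.13 -0.03  7.88] yaw_y 103.61 turn z 0.11 tilt [ 1.e-03 -4.e-04 -1.e+00]
```

View pics/w6.png

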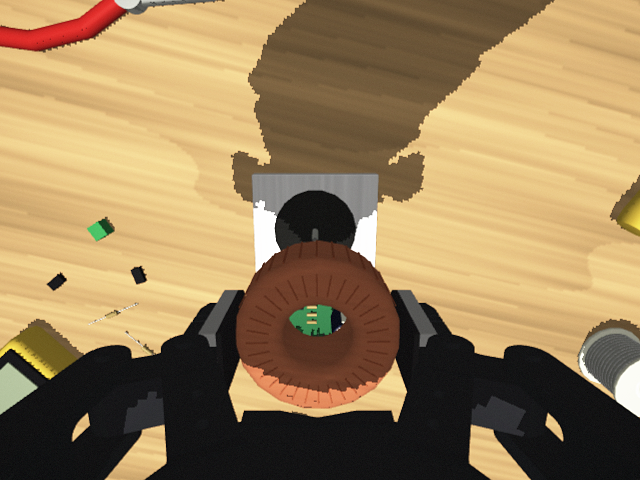

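Ring57 at (317,325) is over pad57 at (315,222), about 1–2 mm off in y. I'm lowering it.

Emit:
{"fn": "apply_moves", "kwargs": {"targets": [{"translation": [0,-0.15,2],"turn": [0,0,0],"gripper": 1},{"translation": [0,0,3],"turn": [0,0,0],"gripper": 1},{"translation": [0,0,2],"turn": [0,0,0],"gripper": 1},{"translation": [0,0,1.5],"turn": [0,0,0],"gripper": 1},{"translation": [0,0,1.3],"turn": [0,0,0],"gripper": 1},{"translation": [0,0,1],"turn": [0,0,0],"gripper": 1},{"translation": [0,0,0.4],"turn": [0,0,0],"gripper": 1},{"translation": [0,0,0],"turn": [0,0,0],"gripper": 1}]}}

```text
clock: 19.65
position: [422.1, -247.3, 25.9]
tool_rot: [0.372, -3.118, -0.002]
ft_force: [-0.3, -0.1, -2.3]
finger_gap: 55.8
gripper_force: 54.1
```

Emit:
{"fn": "apply_moves", "kwargs": {"targets": [{"translation": [0,0,0],"turn": [0,0,0],"gripper": 1},{"translation": [0,0,0],"turn": [0,0,0],"gripper": 1},{"translation": [0,0,0],"turn": [0,0,0],"gripper": 1}]}}

```text
clock: 19.9
position: [422.8, -248.2, 27.6]
tool_rot: [-0.371, 3.118, -0.002]
ft_force: [-0.1, -1.1, -4.0]
finger_gap: 55.6
gripper_force: 54.1
```

Emit:
{"fn": "apply_moves", "kwargs": {"targets": [{"translation": [0,0,0.3],"turn": [0,0,0],"gripper": 1},{"translation": [0,0,0],"turn": [0,0,0],"gripper": 1},{"translation": [0,0,0.15],"turn": [0,0,0],"gripper": 1},{"translation": [0,0,0],"turn": [0,0,0],"gripper": 1},{"translation": [0,0,0],"turn": [0,0,0],"gripper": 1}]}}

```text
clock: 20.32
position: [422.0, -247.7, 22.2]
tool_rot: [0.371, -3.12, -0.0]
ft_force: [-0.1, 0.0, -3.3]
finger_gap: 55.4
gripper_force: 54.1
```

Emit:
{"fn": "apply_moves", "kwargs": {"targets": [{"translation": [0,0,0.1],"turn": [0,0,0],"gripper": 1},{"translation": [0,0,0],"turn": [0,0,0],"gripper": 1},{"translation": [0,0,0],"turn": [0,0,0],"gripper": 1}]}}

```text
clock: 20.57
position: [422.2, -247.8, 21.4]
tool_rot: [-0.371, 3.119, -0.0]
ft_force: [-0.3, 0.2, -3.1]
finger_gap: 56.0
gripper_force: 54.2
```

Emit:
{"fn": "apply_moves", "kwargs": {"targets": [{"translation": [0,0,0.1],"turn": [0,0,0],"gripper": 1},{"translation": [0,0,0],"turn": [0,0,0],"gripper": 1},{"translation": [0,0,0],"turn": [0,0,0],"gripper": 1}]}}

```text
clock: 20.82
position: [422.2, -247.9, 21.3]
tool_rot: [-0.371, 3.119, -0.001]
ft_force: [-3.0, 1.2, 10.0]
finger_gap: 55.3
gripper_force: 55.3
```

Emit:
{"fn": "apply_moves", "kwargs": {"targets": [{"translation": [0,0,0],"turn": [0,0,0],"gripper": -0.45},{"translation": [0,0,0],"turn": [0,0,0],"gripper": -0.6},{"translation": [0,0,0],"turn": [0,0,0],"gripper": -1},{"translation": [0,0,0],"turn": [0,0,0],"gripper": -1},{"translation": [0,0,0],"turn": [0,0,0],"gripper": -1},{"translation": [0,0,0],"turn": [0,0,0],"gripper": -1}]}}

```text
clock: 21.32
position: [422.1, -247.7, 20.2]
tool_rot: [0.371, -3.12, -0.0]
ft_force: [-0.1, 0.2, -0.5]
finger_gap: 85.4
gripper_force: 0.0
```

Emit:
{"fn": "apply_moves", "kwargs": {"targets": [{"translation": [0,0,-1],"turn": [0,0,0],"gripper": -1},{"translation": [0,0,-2],"turn": [0,0,0],"gripper": -1},{"translation": [0,0,-2.5],"turn": [0,0,0],"gripper": -1},{"translation": [0,0,-3],"turn": [0,0,6.5],"gripper": -1},{"translation": [0,0,-2.5],"turn": [0,0,0],"gripper": -1}]}}

```text
clock: 21.73
position: [422.1, -247.7, 132.5]
tool_rot: [-0.188, 3.136, -0.001]
ft_force: [0.4, -0.3, 0.5]
finger_gap: 85.7
gripper_force: 0.0
```

Emit:
{"fn": "apply_moves", "kwargs": {"targets": [{"translation": [-2,0.02,0],"turn": [0,0,0],"gripper": -1},{"translation": [-3.6,0.02,0],"turn": [0,0,0],"gripper": -1},{"translation": [-3.6,0.02,0],"turn": [0,0,0],"gripper": -1},{"translation": [-3.6,0.02,0],"turn": [0,0,0],"gripper": -1},{"translation": [-3.6,0.02,0],"turn": [0,0,0],"gripper": -1},{"translation": [-2.5,0.02,0],"turn": [0,0,0],"gripper": -1},{"translation": [-1,0,0],"turn": [0,0,0],"gripper": -1},{"translation": [0,0,0],"turn": [0,0,0],"gripper": -1}]}}

```text
clock: 22.4
position: [621.7, -221.4, 130.6]
tool_rot: [-0.197, 3.134, -0.001]
ft_force: [0.6, -0.1, 0.6]
finger_gap: 85.4
gripper_force: 0.0
```

```bash
python3 -c "
from back import *
back(16,16,[619,-222.5,4],97)"
```

```text
n 7843 ztop [31.9 35.3] px [315. 239.]
fit plane top [ 617.6 -222.9   32. ] mid [ 621.9 -222.5   34.1] minenc top 617.5 -223.0 32.8
tool delta cm [-0.07 -0.07 12.63] yaw_y 97.06 turn z 0.06 tilt [-1.2e-03  2.0e-04 -1.0e+00]
[ 618.3 -221.9  130.3] 22.55
copper [295. 198.] 241 [648.1  11.2  40.4] 44.4
copper [516. 360.] 565 [ 318.4 -444.7   10.4] 14.0
```

Emit:
{"fn": "apply_moves", "kwargs": {"targets": [{"translation": [0,-0.08,3],"turn": [0,0,0],"gripper": -1},{"translation": [0,0,3.5],"turn": [0,0,0],"gripper": -1},{"translation": [0,0,2.5],"turn": [0,0,0],"gripper": -1},{"translation": [0,0,1.8],"turn": [0,0,0],"gripper": -1},{"translation": [0,0,1.0],"turn": [0,0,0],"gripper": -1},{"translation": [0,0,0.4],"turn": [0,0,0],"gripper": -1},{"translation": [0,0,0],"turn": [0,0,0],"gripper": -1},{"translation": [0,0,0],"turn": [0,0,0],"gripper": -1}], "squeeze": 70}}

```text
clock: 23.32
position: [620.1, -223.4, 9.6]
tool_rot: [-0.193, 3.134, -0.001]
ft_force: [0.0, -0.4, -0.2]
finger_gap: 85.4
gripper_force: 0.0
```

Emit:
{"fn": "apply_moves", "kwargs": {"targets": [{"translation": [0,0,0],"turn": [0,0,0],"gripper": -0.5},{"translation": [0,0,0],"turn": [0,0,0],"gripper": 1},{"translation": [0,0,0],"turn": [0,0,0],"gripper": 1},{"translation": [0,0,0],"turn": [0,0,0],"gripper": 1},{"translation": [0,0,0],"turn": [0,0,0],"gripper": 1},{"translation": [0,0,0],"turn": [0,0,0],"gripper": 1}]}}

```text
clock: 23.82
position: [620.9, -223.3, 10.8]
tool_rot: [-0.194, 3.133, -0.002]
ft_force: [-2.4, 1.3, 7.2]
finger_gap: 63.5
gripper_force: 76.3
```

Emit:
{"fn": "apply_moves", "kwargs": {"targets": [{"translation": [0,0,-0.3],"turn": [0,0,0],"gripper": 1},{"translation": [0,0,-0.5],"turn": [0,0,0],"gripper": 1},{"translation": [0,0,0],"turn": [0,0,0],"gripper": 1}]}}

```text
clock: 24.07
position: [619.8, -222.9, 17.2]
tool_rot: [-0.194, 3.135, -0.001]
ft_force: [-0.2, 0.2, -4.0]
finger_gap: 63.3
gripper_force: 77.6
```

Emit:
{"fn": "apply_moves", "kwargs": {"targets": [{"translation": [0,0,-1],"turn": [0,0,0],"gripper": 1},{"translation": [0,0,-2],"turn": [0,0,0],"gripper": 1},{"translation": [0,0,-2.5],"turn": [0,0,0],"gripper": 1},{"translation": [0,0,-3],"turn": [0,0,0],"gripper": 1},{"translation": [0,0,-2.5],"turn": [0,0,0],"gripper": 1},{"translation": [0,0,-1.5],"turn": [0,0,0],"gripper": 1},{"translation": [0,0,0],"turn": [0,0,0],"gripper": 1}]}}

```text
clock: 24.65
position: [621.9, -223.9, 146.2]
tool_rot: [-0.194, 3.129, -0.006]
ft_force: [1.1, -0.9, -3.7]
finger_gap: 63.4
gripper_force: 78.2
```

```bash
python3 -c "
from over import *
over('w7',0,21.5,[617.7,-222.8],97)"
```

```text
24.85 [ 618.3 -222.2  139.5] 63.38352199570937 [-0.8 -0.3 -3.6]
seed [316. 234.]
pad [ 678.6 -348. ] d 59.1 hull [ 690.0474  -331.08878] [ 702.80554 -320.36127]
ring [ 614.6 -222.2   31.7] ztop [158.9 160.5 161.4]
tool delta cm [ 0.05 -0.06  7.95] yaw_y 97.08 turn z 0.08 tilt [-0.0028  0.0013 -1.    ]
```

Emit:
{"fn": "apply_moves", "kwargs": {"targets": [{"translation": [-0.25,1.5,0],"turn": [0,0,0],"gripper": 1},{"translation": [-0.6,3.4,0],"turn": [0,0,0],"gripper": 1},{"translation": [-0.6,3.4,0],"turn": [0,0,0],"gripper": 1},{"translation": [-0.6,3.4,0],"turn": [0,0,0],"gripper": 1},{"translation": [-0.6,3.4,0],"turn": [0,0,0],"gripper": 1},{"translation": [-0.6,3.4,0],"turn": [0,0,0],"gripper": 1},{"translation": [-0.6,3.4,0],"turn": [0,0,0],"gripper": 1}]}}

```text
clock: 25.48
position: [629.6, 1.6, 139.9]
tool_rot: [0.194, -3.133, -0.001]
ft_force: [1.3, -0.3, -4.3]
finger_gap: 63.1
gripper_force: 78.2
```

Emit:
{"fn": "apply_moves", "kwargs": {"targets": [{"translation": [-0.6,3.4,0],"turn": [0,0,0],"gripper": 1},{"translation": [-0.6,3.4,0],"turn": [0,0,0],"gripper": 1},{"translation": [-0.6,3.4,0],"turn": [0,0,0],"gripper": 1},{"translation": [-0.6,3.4,0],"turn": [0,0,0],"gripper": 1},{"translation": [-0.6,3.4,0],"turn": [0,0,0],"gripper": 1},{"translation": [-0.45,2.5,0],"turn": [0,0,0],"gripper": 1},{"translation": [-0.2,1.3,0],"turn": [0,0,0],"gripper": 1},{"translation": [0,0,0],"turn": [0,0,0],"gripper": 1}]}}

```text
clock: 26.15
position: [640.0, 213.9, 139.8]
tool_rot: [0.201, -3.133, -0.002]
ft_force: [0.3, -0.1, -3.8]
finger_gap: 63.3
gripper_force: 78.2
```

```bash
python3 -c "
from over import *
over('w8',0,21.5,[638,211],97)"
```

```text
26.35 [641.  208.9 140.6] 63.40698249270135 [-0.6 -0.5 -4. ]
seed [320. 231.]
pad [637.6 211.4] d 64.7 hull [605.37    178.91675] [643.39496 243.71912]
ring [637.2 208.9  31.7] ztop [160.  161.6 162.5]
tool delta cm [0.26 0.25 8.06] yaw_y 97.0 turn z 0.0 tilt [-1.3e-03 -9.0e-04 -1.0e+00]
```

View pics/w8.png

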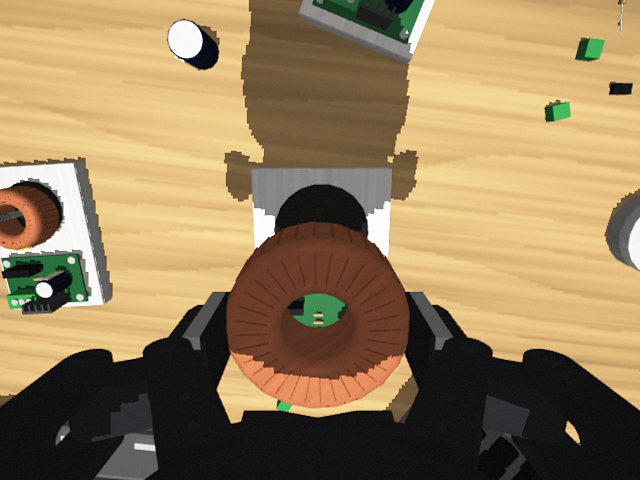

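Ring66 at (318,315) is over pad66 at (320,220), with about 2 mm to correct in y. I'm lowering it.

Emit:
{"fn": "apply_moves", "kwargs": {"targets": [{"translation": [-0.12,0.2,2],"turn": [0,0,0],"gripper": 1},{"translation": [0,0,2.5],"turn": [0,0,0],"gripper": 1},{"translation": [0,0,1],"turn": [0,0,0],"gripper": 1},{"translation": [0,0,0],"turn": [0,0,0],"gripper": 1},{"translation": [0,0,0],"turn": [0,0,0],"gripper": 1},{"translation": [0,0,0],"turn": [0,0,0],"gripper": 1}]}}

```text
clock: 26.9
position: [643.3, 212.0, 87.5]
tool_rot: [-0.193, 3.134, 0.0]
ft_force: [0.4, 0.4, -3.5]
finger_gap: 63.6
gripper_force: 78.4
```

```bash
python3 -c "
from h import *
from station import ctrl
s=ctrl.get_state();print(s['position'],s['ft_force']);go(s,[642,211.3,29],97)"
```

```text
[643.2632887  211.9532745   87.54190016] [ 0.39947731  0.36430014 -3.4722397 ]
tool delta cm [ 0.14 -0.05  5.85] yaw_y 97.03 turn z 0.03 tilt [ 1.7e-03  3.0e-04 -1.0e+00]
```

Emit:
{"fn": "apply_moves", "kwargs": {"targets": [{"translation": [0.14,-0.05,1.2],"turn": [0,0,0],"gripper": 1},{"translation": [0,0,1.5],"turn": [0,0,0],"gripper": 1},{"translation": [0,0,1.3],"turn": [0,0,0],"gripper": 1},{"translation": [0,0,0.7],"turn": [0,0,0],"gripper": 1},{"translation": [0,0,0.3],"turn": [0,0,0],"gripper": 1},{"translation": [0,0,0],"turn": [0,0,0],"gripper": 1},{"translation": [0,0,0],"turn": [0,0,0],"gripper": 1}]}}

```text
clock: 27.48
position: [641.4, 211.8, 36.8]
tool_rot: [-0.194, 3.135, 0.0]
ft_force: [0.1, 0.2, -3.6]
finger_gap: 63.6
gripper_force: 78.4
```

Emit:
{"fn": "apply_moves", "kwargs": {"targets": [{"translation": [0,0,0.2],"turn": [0,0,0],"gripper": 1},{"translation": [0,0,0],"turn": [0,0,0],"gripper": 1},{"translation": [0,0,0],"turn": [0,0,0],"gripper": 1}]}}

```text
clock: 27.73
position: [641.2, 211.7, 34.7]
tool_rot: [-0.194, 3.135, 0.0]
ft_force: [0.1, 0.4, -4.7]
finger_gap: 63.1
gripper_force: 78.4
```

Emit:
{"fn": "apply_moves", "kwargs": {"targets": [{"translation": [0,0,0.3],"turn": [0,0,0],"gripper": 1},{"translation": [0,0,0],"turn": [0,0,0],"gripper": 1},{"translation": [0,0,0.1],"turn": [0,0,0],"gripper": 1},{"translation": [0,0,0],"turn": [0,0,0],"gripper": 1},{"translation": [0,0,0],"turn": [0,0,0],"gripper": 1}]}}

```text
clock: 28.15
position: [640.9, 211.6, 30.2]
tool_rot: [0.194, -3.135, 0.0]
ft_force: [-0.5, 0.3, -4.1]
finger_gap: 63.3
gripper_force: 78.4
```

Emit:
{"fn": "apply_moves", "kwargs": {"targets": [{"translation": [0,0,0.1],"turn": [0,0,0],"gripper": 1},{"translation": [0,0,0],"turn": [0,0,0],"gripper": 1},{"translation": [0,0,0],"turn": [0,0,0],"gripper": 1}]}}

```text
clock: 28.4
position: [640.9, 211.7, 29.2]
tool_rot: [0.194, -3.135, -0.0]
ft_force: [-0.2, 0.2, -4.5]
finger_gap: 63.5
gripper_force: 78.4
```

Emit:
{"fn": "apply_moves", "kwargs": {"targets": [{"translation": [0,0,0.1],"turn": [0,0,0],"gripper": 1},{"translation": [0,0,0],"turn": [0,0,0],"gripper": 1},{"translation": [0,0,0],"turn": [0,0,0],"gripper": 1}]}}

```text
clock: 28.65
position: [641.0, 211.7, 28.9]
tool_rot: [-0.194, 3.135, -0.0]
ft_force: [-2.6, -0.8, 2.6]
finger_gap: 63.3
gripper_force: 79.0
```

Emit:
{"fn": "apply_moves", "kwargs": {"targets": [{"translation": [0,0,0],"turn": [0,0,0],"gripper": -0.65},{"translation": [0,0,0],"turn": [0,0,0],"gripper": -0.8},{"translation": [0,0,0],"turn": [0,0,0],"gripper": -1},{"translation": [0,0,0],"turn": [0,0,0],"gripper": -1},{"translation": [0,0,0],"turn": [0,0,0],"gripper": -1},{"translation": [0,0,0],"turn": [0,0,0],"gripper": -1}]}}

```text
clock: 29.15
position: [641.1, 211.6, 28.3]
tool_rot: [-0.194, 3.135, 0.0]
ft_force: [-0.3, 0.6, 0.5]
finger_gap: 85.6
gripper_force: 0.0
```

Emit:
{"fn": "apply_moves", "kwargs": {"targets": [{"translation": [0,0,-1],"turn": [0,0,0],"gripper": -1},{"translation": [0,0,-2],"turn": [0,0,0],"gripper": -1},{"translation": [0,0,-3],"turn": [0,0,0],"gripper": -1},{"translation": [0,0,-3.5],"turn": [0,0,0],"gripper": -1},{"translation": [0,0,-3.5],"turn": [0,0,0],"gripper": -1},{"translation": [0,0,-3],"turn": [0,0,0],"gripper": -1}]}}

```text
clock: 29.65
position: [641.3, 211.7, 191.7]
tool_rot: [-0.194, 3.133, 0.0]
ft_force: [-0.3, 0.3, -0.2]
finger_gap: 85.2
gripper_force: 0.0
```

Emit:
{"fn": "apply_moves", "kwargs": {"targets": [{"translation": [0,-4,0],"turn": [0,0,0],"gripper": -1},{"translation": [0,-4,0],"turn": [0,0,0],"gripper": -1},{"translation": [0,-4,0],"turn": [0,0,0],"gripper": -1},{"translation": [0,-4,0],"turn": [0,0,0],"gripper": -1},{"translation": [0,-4,0],"turn": [0,0,0],"gripper": -1},{"translation": [0,-4,0],"turn": [0,0,0],"gripper": -1},{"translation": [0,-2,0],"turn": [0,0,0],"gripper": -1},{"translation": [0,0,0],"turn": [0,0,0],"gripper": -1}]}}

```text
clock: 30.32
position: [673.5, -51.8, 189.0]
tool_rot: [-0.184, 3.135, -0.003]
ft_force: [-0.4, 0.5, -0.1]
finger_gap: 85.5
gripper_force: 0.0
```

```bash
python3 - <<'E'
from look import *
for i in range(3): cams.grab_frame("wrist")
s=ctrl.get_state(); print(s["clock"],s["position"].round(1),s["finger_gap"])
P=np.array([[638.3,211.3],[421,-247.8],[433.4,236.8],[648,11.2]]);D=[66,57,48,40];Hh=[32,29,26,24]
for n in("top","side"):
    p,d=cams.grab_frame(n);c=cams.get_calibration(n);K,R,t=c["intrinsics"],c["R"],c["t"]
    cv2.imwrite(f"pics/{n}9.png",p[:,:,::-1]); X=cloud(d,K,R,t);H,S,V=cv2.split(cv2.cvtColor(p,cv2.COLOR_RGB2HSV))
    m=(H<12)&(S>90)&(V>40)&(d>0)
    for c0,D0,h in zip(P,D,Hh):
        q=m&(np.hypot(X[:,:,0]-c0[0],X[:,:,1]-c0[1])<D0/2+15)&(abs(X[:,:,2]-18-h)<5)
        if q.sum()<30: print(n,D0,"few",q.sum());continue
        T=X[q]; cs=max(cv2.findContours(q.astype(np.uint8),0,2)[0],key=cv2.contourArea)[:,0]
        f=circ(ray(cs,K,R,t,18+h)); A=np.linalg.lstsq(np.c_[T[:,:2]-T[:,:2].mean(0),np.ones(len(T))],T[:,2],rcond=None)[0]
        print(n,D0,q.sum(),"off",(f[:2]-c0).round(1),"r",f[2].round(1),"top h",np.median(T[:,2]).round(1),"exp",18+h,"slope",A[:2].round(3))
E
```

```text
30.4667 [672.9 -46.1 188.8] 85.51509660553253
top 66 520 off [3.  2.8] r 28.5 top h 49.7 exp 50 slope [ 0.001 -0.006]
top 57 475 off [1.8 2.6] r 26.5 top h 46.3 exp 47 slope [ 0.004 -0.017]
top 48 52 off [-16.3 -66.9] r 85.8 top h 44.4 exp 44 slope [-0.037 -0.221]
top 40 few 0
side 66 128 off [ -3.9 -10.7] r 25.1 top h 49.1 exp 50 slope [0.01  0.044]
side 57 344 off [  7.6 -12.3] r 31.2 top h 46.3 exp 47 slope [0.011 0.036]
side 48 78 off [-17.4 -14.8] r 9.2 top h 42.9 exp 44 slope [0.006 0.018]
side 40 95 off [-3.9 -4.6] r 15.1 top h 40.9 exp 42 slope [-0.021 -0.007]
```

View pics/side9.png

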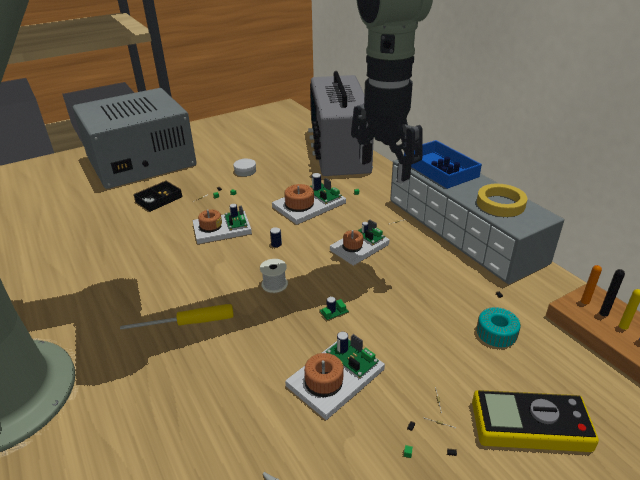

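View pics/top9.png

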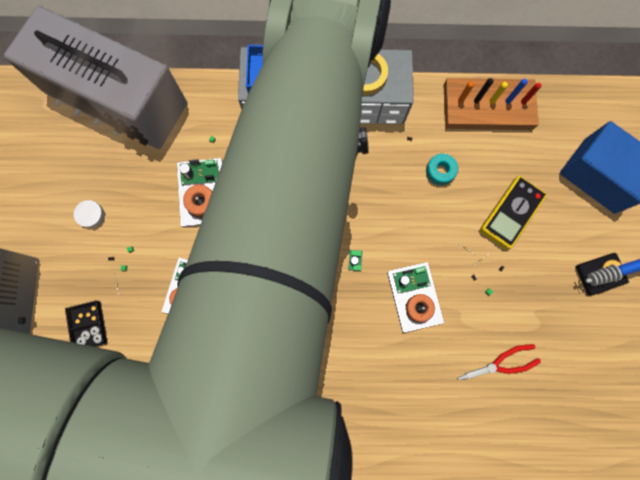

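The side view shows all four rings seated flat: (299,197), (210,220), (352,240) and (323,373). The reel and board have not moved. The top view shows the bolts centred in the 66 and 57 rings. Ring tops are within about 1 mm of the expected heights, so I'm handing in.

```bash
python3 -c "
from station import ticket
print(ticket.hand_in())"
```

```text
the job is handed in; nothing more can be done
None
```

All four transformers are on their matching pads, lowered until they touched and let go, with the gripper clear and the reel and board where they were; I handed the job in at about 30 s, and no verdict came back.

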